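Pulse-spin the loaded sample tubes

TASK

The tubes are loaded and balanced in the bench centrifuge. Swing its lid fully shut without slamming it, then give the tubes a short spin: twist the orange spring-loaded pulse knob clockwise to its stop, hold it there for at least one full second, and let it spring back. Leave the speed dial as it is set and don't shift the tube rack or the amber bottle beside the machine.

Things in the scene. Friction and masses are not known exactly. Their poses are not given: they have to be found in the camera images.
- centrifuge: Warm-white bench micro-centrifuge, fixed: 296 mm deep (x), 230 wide (y), flat deck 117 high, rotor under a hinged lid. Origin: centre of its underside; x from front to back, z up. Its front 100 mm is a dark panel sloping up to the back by 0.26 rad, 90 mm high at the front edge, with the orange pulse knob at the right (-y) and the grey speed dial at the left, 124 mm apart.
- lid (a joint): Lid angle, rad: 0 = fully shut, flat on the deck; grows as it opens, up to 1.35; starts at 0.7 to 1.1. The hinge is stiff (0.3 N m of friction): the lid stays at any angle and must be brought all the way down; about 2 N at its front edge moves it.
- lid_hinge (a point): Point on the lid's hinge axis, at the middle of its width, 125 mm behind the centrifuge's origin and 120 mm above the table. The axis runs along the centrifuge's y. The lid is a flat plate, 164 mm from this axis to its front edge, 196 mm wide, 16 mm thick; the axis lies on its underside.
- lid_edge (a point): Middle of the lid's front edge, on its outer (upper) face, 136 mm above the table when shut. A blue thumb lip, 80 mm wide and 10 mm thick, juts out 14 mm in front of it, 4 mm below the outer face. In the lid's middle a clear round window, 104 mm across, lies 4 mm deep. Axes turn with the lid: x from the edge to the hinge, z out of the outer face.
- pulse (a joint): Pulse knob angle, rad: 0 = at rest, grows as it turns clockwise (seen looking onto the panel), stop at 1.047 (60 degrees). A spring always turns it back: about 0.05 N m at rest, 0.16 N m at the stop.
- pulse_grip (a point): On the pulse knob's axis, 3 mm below the top of its orange wing: the place for the TCP. The wing is a bar 46 mm long, 14 wide, 27 high on a round black skirt 56 mm across, 9 high. Axes turn with the knob: x along the wing (at rest up the slope, away from the robot), y across it (grip there), z out of the panel along the knob's axis (0.26 rad from vertical, leaning to the front).
- speed (a joint): Speed dial angle, rad; a plain grey round knob 40 mm across and 19 mm high. It stays where it is; leave it.
- speed_mark (a point): Tip of the white mark on top of the speed dial, 17 mm from its axis.
- rack: Tube rack full of capped sample tubes, 210 x 92 mm, 80 mm high; origin: centre of its underside, x along its length. Stands beside the centrifuge. Leave it.
- reagent: Amber reagent bottle, 68 mm across, 145 mm high; origin: centre of its underside. Stands beside the centrifuge. Leave it.

How it is judged:
By the outcome, as a careful person would: the job done as asked, in the order asked, and still so for the second after the job is handed in, with the robot touching nothing.
It also fails if it takes over 56 s, if anything falls off the work surface, if the arm or the gripper's body presses on something with over 40 N, if the wrist force passes 120 N, or if a joint passes its speed limit or range.

ROBOT

A 6-joint arm with a two-finger parallel gripper is mounted at the origin on the work surface. World frame = base frame: x ahead of the robot, y to its left, z up, the work surface at z = 0. Lengths are in m, angles in rad, forces in N, time in s.
With the tool pointing down it reaches from about 0.375 to 0.975 m from the base axis. Payload 3.8 kg.
Tool frame: the origin (TCP) lies between the finger pads, 19 mm behind the fingertips; this is the grasp point; z points along the fingers, y is the line along which they close (so a half turn about z gives the same grasp; the last joint's range is limited). The gripper opens to 85 mm and grips with 20 to 120 N. Pads are 22 mm wide; open, the fingers measure 114 mm over their backs; the gripper's body (76 mm by 85 mm) begins 54 mm behind the grasp point. The pads swing forward as they close: fully open they stand 13 mm farther back than shut.
Start: joints at [-1.186, 0.264, 1.604, -0, 1.274, -0.037], TCP at [0.276, -0.616, 0.25] pointing down, gripper open.
Joint ranges: [-2.63, 2.63], [-0.94, 2.18], [0.31, 2.57], [-1.31, 4.45], [0, 2.66], [-2.55, 2.55]. Speed limits (rad/s): [2.57, 2.57, 3.14, 3.14, 3.14, 3.14].

INTERFACE

Orientations are given as a rotation vector (axis times angle).
In Python, from workcell import bot gives the robot as it stands.
- The arm moves only by the tool drive_tool, never from a script. Its arguments are lists of equal length, an entry for each row: "claw": the finger opening in mm, from 0 to 85.4; "slide": the shift along the world's x, y, z each as a share of 0.5 m, from -1 to 1, a list of three; "yaw": the turn about the world's z as a share of 180 degrees, from -1 to 1. A call has 1 to 8 rows; each row is the pose to reach, as a shift and turn from the pose commanded when the call began, turning the shorter way round; what a row does not reach only later rows make up. A row lasts 1/12 s, in which the tool goes at most 41.7 mm and 7.16 degrees, less where a joint would pass 70% of its speed; a pose out of reach is approached as far as the arm can. A call with a number of a shift or a turn outside -1 to 1 is refused whole. A call with a gripper value outside its range is refused whole. The fingers move at their own pace and stop on an object; "newtons" is the grip in N (left out, the last holds). Time passes only in rows, so rows that repeat a pose let the fingers close. It gives the time, the measured TCP pose, the force, the opening and the grip force at its end, in the units of the state.
- bot.read_state(): the state, without advancing time (a new reading comes with each control period).
- bot.read_camera(name): name is "side" or "top"; returns a dict with "color" (480x640x3 uint8, red, green, blue), "depth" (480x640 float32, m along the optical axis (not along the pixel's ray), 0 where there is no reading), "mtx" (3x3 intrinsics, pixels), "eye" and "rotation" of the camera in the world. Camera axes: x right, y up, looking along -z (the intrinsics and any distortion apply to the point x, -y, -z); pixel columns grow to the right and rows downward; lengths in m; the calibration is good to about 2 mm. A picture is of the moment at which its call begins.
- bot.finish_job(): hands the job in; it is judged then, once.
The state is a dict: "time": time; "q": joint angles; "joint_vel": joint speeds; "joint_torque": joint torques, N m; "tool_pos": TCP position; "tcp_rot": TCP orientation; "wrist_force": force on the tool from outside, world axes, zero at the start; "torque": the same for the moment, N m; "width": opening from 0.0 (shut) to 1.0 (fully open); "grip_force": force on a finger pad.
Only numpy, scipy, OpenCV 4.12 (cv2) and the standard library are available. Lean on these libraries where they do the work, as an engineer would, in place of code of your own. Each camera call takes 0.05 s, during which the arm holds its last target. There are 200 camera calls.

## Working session

There is one attempt and no reset: what is moved stays moved. The work goes in short steps, Python scripts to look and compute and a tool call to move; the robot and the scene stay as the last step left them, time stands still between calls to the robot, and variables do not carry over. Pictures are saved under pics/ and viewed, at most 10 in all, crops included, and the job is handed in when it is done.

Besides the shell and the picture viewer there is one more tool, called after ">>>" by a JSON object that holds its "op" and its "data". drive_tool: Moves the arm, as the interface text tells. Shift numbers are shares of 0.5 m and turn numbers shares of 180 degrees, none past 1 either way. Its arguments: {"type":"object","properties":{"claw":{"type":"array","items":{"type":"number"}},"slide":{"type":"array","items":{"type":"array","items":{"type":"number"}}},"yaw":{"type":"array","items":{"type":"number"}},"newtons":{"type":"number"}},"required":["claw","slide","yaw"]}

```bash
mkdir -p pics; cat > h.py <<'E'
import numpy as np, cv2
from workcell import bot
def cloud(c):
    d=c["depth"];K=np.array(c["mtx"]);v,u=np.mgrid[0:480,0:640]
    x=(u-K[0,2])/K[0,0]*d;y=(v-K[1,2])/K[1,1]*d
    P=np.stack([x,-y,-d],-1)@np.array(c["rotation"]).T+np.array(c["eye"])
    P[d==0]=np.nan
    return P
E
python3 - <<'E'
from h import *
for n in("side","top"):
    c=bot.read_camera(n);np.save(f"pics/{n}0.npy",c,allow_pickle=True)
    cv2.imwrite(f"pics/{n}0.png",c["color"][...,::-1]);print(n,c["eye"],c["mtx"],np.round(c["rotation"],3).tolist(),{k:v for k,v in c.items() if k not in("color","depth","mtx","eye","rotation")})
    print((c["depth"]==0).mean())
print(bot.read_state())
E
```

```text
side [0.58471439 0.92647486 0.82403273] [[620.80429383   0.         324.50177524]
 [  0.         620.80429383 234.48172718]
 [  0.           0.           1.        ]] [0.021, -1.359, -2.806] {}
0.0040494791666666665
top [0.40965994 0.03477436 1.05810796] [[524.26612241   0.         321.32163258]
 [  0.         524.26612241 233.99827582]
 [  0.           0.           1.        ]] [0.165, -0.148, -1.493] {}
0.003909505208333333
{'time': 0.1, 'q': array([-1.18587697e+00,  2.64674958e-01,  1.60523520e+00,  1.74027170e-05,
        1.27370117e+00, -3.69175761e-02]), 'joint_vel': array([ 5.46919015e-04, -1.16050936e-03, -1.36361260e-03,  1.50001982e-03,
        1.08030827e-03, -2.28441311e-05]), 'joint_torque': array([ 2.39717328e-04, -5.16706395e+01, -3.68589556e+01, -1.70684511e-04,
        6.37462552e-03,  1.40283868e-05]), 'tool_pos': array([ 0.27612949, -0.61525663,  0.24878962]), 'tcp_rot': array([-3.07002663e+00, -6.57293167e-01,  5.22895943e-04]), 'wrist_force': array([ 0.01991095,  0.58071099, -0.14237148]), 'torque': array([ 0.00332445, -0.01034126, -0.01810095]), 'grip_force': 0.0, 'width': 0.9995425943894457}
```

View pics/side0.png

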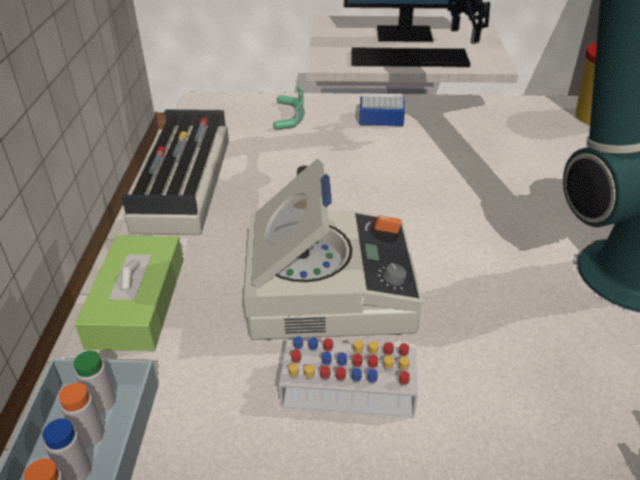

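View pics/top0.png

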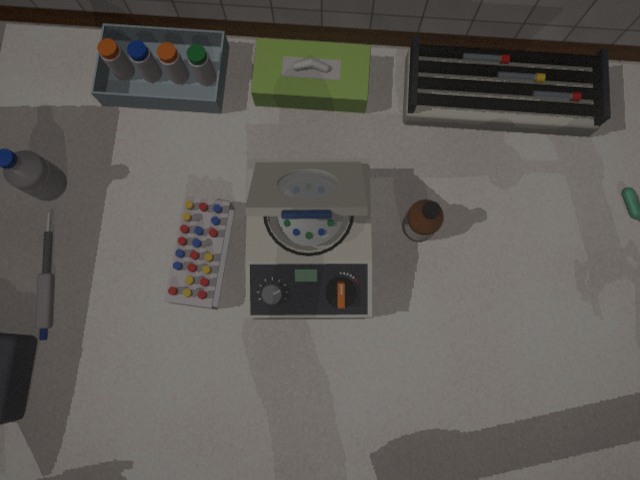

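The views show the following:
- **Top:** orange wing near (341,295), speed dial (271,294), blue lip (306,214), bottle (424,218) and rack (200,255).
- **Side:** wing near (388,225) and lip (326,190).

The camera rotation is a rotation vector.

```bash
sed -i 's/np.array(c\["rotation"\])/cv2.Rodrigues(np.array(c["rotation"]))[0]/' h.py
python3 - <<'E'
from h import *
def ray(c,uv):
    K=np.array(c["mtx"]);d=np.array([(uv[0]-K[0,2])/K[0,0],-(uv[1]-K[1,2])/K[1,1],-1])
    d=cv2.Rodrigues(np.array(c["rotation"]))[0]@d;return np.array(c["eye"]),d/np.linalg.norm(d)
C={n:np.load(f"pics/{n}0.npy",allow_pickle=True).item() for n in("side","top")}
roi={"side":(slice(150,320),slice(240,430)),"top":(slice(150,325),slice(235,385))}
cent={}
for n,c in C.items():
    P=cloud(c);hsv=cv2.cvtColor(c["color"],cv2.COLOR_RGB2HSV)
    for nm,lo,hi in(("orange",(3,150,90),(18,255,255)),("blue",(105,110,40),(125,255,255))):
        m=np.zeros((480,640),np.uint8);m[roi[n]]=cv2.inRange(hsv,lo,hi)[roi[n]]
        k,l,s,ce=cv2.connectedComponentsWithStats(m);i=1+s[1:,4].argmax();M=l==i
        q=P[M];q=q[~np.isnan(q[:,0])]
        top=q[q[:,2]>np.percentile(q[:,2],90)-.008]
        print(n,nm,s[i],ce[i].round(1),"P5/95",np.percentile(q,[3,50,97],axis=0).round(4).tolist(),"top mean",top.mean(0).round(4))
        cent[n,nm]=ce[i]
        if nm=="orange":
            r=cv2.fitEllipse(np.argwhere(M)[:,::-1].astype(np.float32));print(r)
            xy=top[:,:2]-top[:,:2].mean(0);w=np.linalg.svd(xy,full_matrices=0)[2][0];print("wing dir",np.degrees(np.arctan2(w[1],w[0])))
for nm in("orange","blue"):
    a,d=ray(C["side"],cent["side",nm]);b,e=ray(C["top"],cent["top",nm])
    t=np.linalg.lstsq(np.stack([d,-e],1),b-a,rcond=None)[0];print("tri",nm,(a+t[0]*d).round(4),(b+t[1]*e).round(4))
# machine outline from top: points above 80mm near
P=cloud(C["top"]);R=np.zeros((480,640),bool);R[150:325,238:385]=1
deck=R&(abs(P[...,2]-.117)<.004);q=P[deck][:,:2].astype(np.float32);print("deck rect",cv2.minAreaRect(q))
pan=R&(P[...,2]>.07)&(P[...,2]<.3);print("all rect",cv2.minAreaRect(P[pan][:,:2].astype(np.float32)))
A=P[pan];A=A[(A[:,2]<.122)];e=np.percentile(A,[1,99],axis=0);print(e)
# lid plane (top cam)
L=P[150:185,255:365].reshape(-1,3);L=L[L[:,2]>.13];m=L.mean(0);n=np.linalg.svd(L-m,full_matrices=0)[2][2];n*=np.sign(n[2]);print("lid n",n,"angle",np.arccos(n[2]),m)
b=P[190:250,400:450].reshape(-1,3);b=b[b[:,2]>.03];print("bottle",np.percentile(b,[2,98],axis=0))
E
```

```text
side orange [375 218  26  16 311] [387.9 224.9] P5/95 [[0.4734, 0.009, 0.1117], [0.4931, 0.0149, 0.1294], [0.5156, 0.0194, 0.1425]] top mean [0.4951 0.0143 0.1363]
((387.9783935546875, 224.9282684326172), (12.71442699432373, 22.575544357299805), 95.64529418945312)
wing dir -171.73724794418348
side blue [324 194   6  11  31] [327.3 199.5] P5/95 [[0.6006, 0.0998, 0.246], [0.6026, 0.1132, 0.252], [0.6072, 0.1176, 0.2546]] top mean [0.6033 0.1111 0.2515]
top orange [338 283   7  26 142] [341.  296.6] P5/95 [[0.4701, 0.0031, 0.1291], [0.4868, 0.009, 0.1351], [0.5107, 0.0156, 0.1419]] top mean [0.4921 0.0093 0.1367]
((340.9714050292969, 294.3377685546875), (6.3574371337890625, 26.839630126953125), 179.9038848876953)
wing dir -174.04658461061518
top blue [282 211  48   7 263] [305.4 214.4] P5/95 [[0.5981, 0.0414, 0.2462], [0.6036, 0.0761, 0.2495], [0.6101, 0.1125, 0.2529]] top mean [0.6038 0.0769 0.2495]
tri orange [0.4931 0.0081 0.1234] [0.4889 0.0089 0.123 ]
tri blue [0.6041 0.0787 0.2285] [0.6086 0.0781 0.2295]
deck rect ((0.6102764010429382, 0.07680703699588776), (0.2736677825450897, 0.23043674230575562), 4.243739128112793)
all rect ((0.599350094795227, 0.07608847320079803), (0.295793741941452, 0.2306019365787506), 4.145238876342773)
[[ 0.45070996 -0.04195106  0.07216953]
 [ 0.74614002  0.19237592  0.12042558]]
lid n [0.67880653 0.05445678 0.73229513] angle 0.7491101582484436 [0.70174146 0.08122117 0.16140397]
bottle [[ 0.62295424 -0.17048915  0.03656703]
 [ 0.68198513 -0.10959942  0.14603055]]
```

>>> {"op": "drive_tool", "data": {"claw": [0,0,0,0,0,0,0,0], "slide": [[0,0,0.3],[0,0,0.3],[0,0,0.3],[0,0,0.3],[0.2,0.4,0.3],[0.2,0.4,0.3],[0.2,0.4,0.3],[0.2,0.4,0.3]], "yaw": [0.31,0.31,0.31,0.31,0.31,0.31,0.31,0.31], "newtons": 20}}

```text
time: 0.77
tool_pos: [0.3511, -0.4652, 0.3994]
tcp_rot: [-2.402, -2.024, -0.0]
wrist_force: [1.3, 0.1, 0.1]
width: -0.002
grip_force: 0.0
```

>>> {"op": "drive_tool", "data": {"claw": [0,0,0,0,0,0,0,0], "slide": [[0.26,0.54,0],[0.26,0.54,0],[0.26,0.54,0],[0.26,0.54,0],[0.26,0.54,0],[0.26,0.54,0],[0.26,0.54,0],[0.26,0.54,0]], "yaw": [0.31,0.31,0.31,0.31,0.31,0.31,0.31,0.31]}}

```text
time: 1.43
tool_pos: [0.4825, -0.1913, 0.3996]
tcp_rot: [-1.167, -2.916, -0.005]
wrist_force: [0.1, -1.2, -0.2]
width: 0.004
grip_force: 0.0
```

```bash
python3 -c "
from workcell import bot
s=bot.read_state();print(s['tool_pos'],s['tcp_rot'],s['q'])"
```

```text
[ 0.4825293  -0.19129467  0.39958841] [-1.16651332 -2.91640009 -0.00541703] [-0.4275944  -0.09112051  1.71791874  0.00342488  1.51550285 -1.23759608]
```

>>> {"op": "drive_tool", "data": {"claw": [0,0,0,0,0,0,0,0], "slide": [[0.31,0.54,0],[0.31,0.54,0],[0.31,0.54,0],[0.31,0.54,0],[0.31,0.54,0],[0.31,0.54,0],[0.31,0.54,0],[0.31,0.54,-0.1]], "yaw": [0.266,0.266,0.266,0.266,0.266,0.266,0.266,0.266]}}

```text
time: 2.1
tool_pos: [0.639, 0.0747, 0.3692]
tcp_rot: [-0.111, 3.124, 0.005]
wrist_force: [0.2, -0.4, 1.5]
width: 0.001
grip_force: 0.0
```

>>> {"op": "drive_tool", "data": {"claw": [0,0,0,0], "slide": [[0,0,-0.06],[0,0,-0.12],[0,0,-0.12],[0,0,-0.12]], "yaw": [0,0,0,0]}}

```text
time: 2.43
tool_pos: [0.6321, 0.0695, 0.2984]
tcp_rot: [0.1, -3.134, 0.0]
wrist_force: [0.2, 0.8, 1.1]
width: 0.0
grip_force: 0.0
```

```bash
python3 -c "
from h import *
s=bot.read_state();print(s['tool_pos'],s['tcp_rot'],s['q'])
c=bot.read_camera('side');cv2.imwrite('pics/s1.png',cv2.resize(c['color'][80:320,200:520,::-1],(800,600)))"
```

```text
[0.63208897 0.06945871 0.2983869 ] [ 1.00220365e-01 -3.13387934e+00  3.73748880e-04] [ 7.02830629e-02  1.69038574e-01  1.62935847e+00 -4.23837605e-06
  1.34931145e+00 -1.56444983e+00]
```

View pics/s1.png

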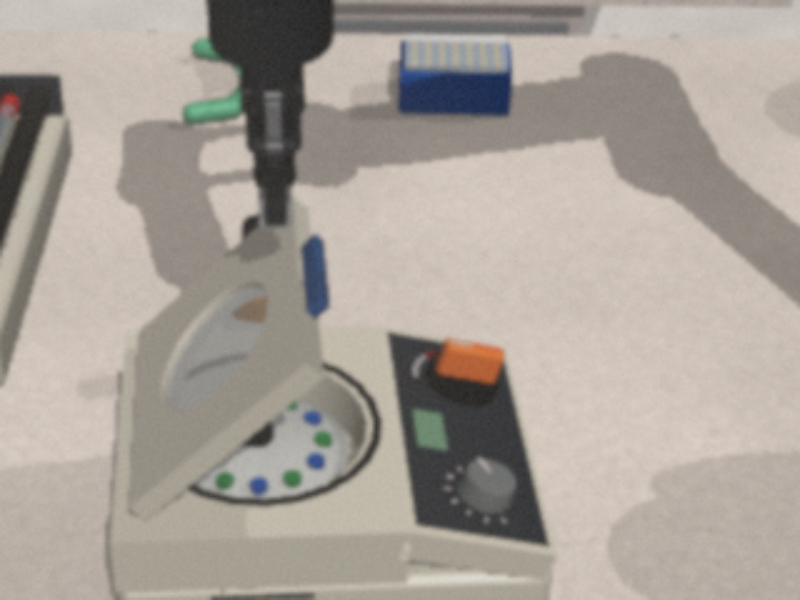

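The fingers hover just above the lid near its front edge, with the lip at crop (315,275). Next I press down along the arc.

>>> {"op": "drive_tool", "data": {"claw": [0,0,0,0,0,0,0], "slide": [[0.01,0.018,-0.03],[0.01,0.018,-0.06],[0.01,0.018,-0.084],[0,0.017,-0.094],[-0.01,0.016,-0.104],[-0.02,0.016,-0.112],[-0.027,0.016,-0.12]], "yaw": [0,0,0,0,0,0,0]}}

```text
time: 3.07
tool_pos: [0.6199, 0.0772, 0.2418]
tcp_rot: [-0.1, 3.139, -0.0]
wrist_force: [-0.2, -1.2, 1.1]
width: 0.0
grip_force: 0.4
```

>>> {"op": "drive_tool", "data": {"claw": [0,0,0,0,0,0,0,0], "slide": [[-0.01,0,-0.012],[-0.019,-0.001,-0.025],[-0.027,-0.002,-0.037],[-0.035,-0.003,-0.05],[-0.042,-0.003,-0.064],[-0.048,-0.004,-0.078],[-0.054,-0.004,-0.092],[-0.059,-0.005,-0.106]], "yaw": [0,0,0,0,0,0,0,0]}}

```text
time: 3.73
tool_pos: [0.5903, 0.0749, 0.1873]
tcp_rot: [0.1, -3.14, -0.0]
wrist_force: [-0.6, -0.0, -0.1]
width: 0.001
grip_force: 0.2
```

```bash
python3 -c "
from h import *
s=bot.read_state();print(s['tool_pos'],s['wrist_force'])
c=bot.read_camera('side');cv2.imwrite('pics/s2.png',cv2.resize(c['color'][80:320,200:520,::-1],(800,600)))"
```

```text
[0.59025157 0.07492523 0.18727809] [-0.58575586 -0.04148376 -0.06735241]
```

View pics/s2.png

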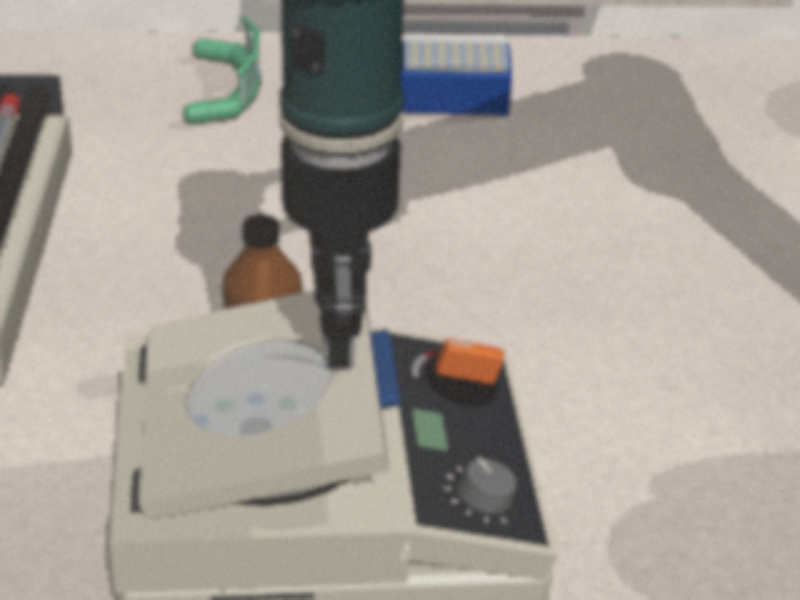

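The lid is nearly shut and still following the fingers. I'll close the rest slowly.

>>> {"op": "drive_tool", "data": {"claw": [0,0,0,0,0,0,0,0], "slide": [[-0.002,0,-0.008],[-0.004,0,-0.016],[-0.006,0,-0.024],[-0.008,0,-0.031],[-0.009,0,-0.038],[-0.01,0,-0.044],[-0.011,0,-0.05],[-0.012,0,-0.054]], "yaw": [0,0,0,0,0,0,0,0]}}

```text
time: 4.45
tool_pos: [0.5846, 0.0749, 0.1608]
tcp_rot: [0.1, -3.14, 0.0]
wrist_force: [-0.0, -0.2, -0.7]
width: -0.0
grip_force: 0.1
```

>>> {"op": "drive_tool", "data": {"claw": [0,0,0,0,0,0,0,0], "slide": [[0,0,-0.001],[0,0,-0.002],[0,0,-0.003],[0,0,-0.004],[0,0,-0.005],[0,0,-0.006],[0,0,-0.006],[0,0,-0.006]], "yaw": [0,0,0,0,0,0,0,0]}}

```text
time: 5.12
tool_pos: [0.5847, 0.0749, 0.1582]
tcp_rot: [-0.1, 3.14, 0.0]
wrist_force: [0.1, -0.3, 0.3]
width: -0.001
grip_force: 0.0
```

>>> {"op": "drive_tool", "data": {"claw": [0,0,0,0,0,0,0,0], "slide": [[0,0,-0.001],[0,0,-0.002],[0,0,-0.003],[0,0,-0.004],[0,0,-0.005],[0,0,-0.006],[0,0,-0.006],[0,0,-0.006]], "yaw": [0,0,0,0,0,0,0,0]}}

```text
time: 5.78
tool_pos: [0.5847, 0.0749, 0.1551]
tcp_rot: [-0.1, 3.14, -0.0]
wrist_force: [1.3, 0.1, 0.2]
width: 0.004
grip_force: 0.0
```

>>> {"op": "drive_tool", "data": {"claw": [0,0,0,0,0,0], "slide": [[0,0,-0.001],[0,0,-0.002],[0,0,-0.003],[0,0,-0.004],[0,0,-0.004],[0,0,-0.004]], "yaw": [0,0,0,0,0,0]}}

```text
time: 6.28
tool_pos: [0.5848, 0.0749, 0.1547]
tcp_rot: [-0.1, 3.14, 0.0]
wrist_force: [-4.5, -0.5, 7.6]
width: -0.002
grip_force: 3.8
```

>>> {"op": "drive_tool", "data": {"claw": [0,0,0,0,0,0], "slide": [[0,0,-0.001],[0,0,-0.002],[0,0,-0.003],[0,0,-0.003],[0,0,-0.003],[0,0,-0.003]], "yaw": [0,0,0,0,0,0]}}

```text
time: 6.78
tool_pos: [0.5848, 0.0749, 0.1546]
tcp_rot: [-0.1, 3.139, -0.0]
wrist_force: [-6.5, -0.9, 15.4]
width: 0.0
grip_force: 7.2
```

>>> {"op": "drive_tool", "data": {"claw": [0,0,85,85,85,85], "slide": [[0,0,0.03],[0,0,0.08],[0,0,0.14],[0,0,0.14],[0,0,0.14],[0,0,0.14]], "yaw": [0,0,0,0,0,0]}}

```text
time: 7.28
tool_pos: [0.5845, 0.0749, 0.2214]
tcp_rot: [0.1, -3.14, 0.0]
wrist_force: [-0.3, 0.4, 0.1]
width: 0.563
grip_force: 0.0
```

```bash
python3 - <<'E'
from h import *
s=bot.read_state();print(s['tool_pos'],s['tcp_rot'],s['wrist_force'],s['q'])
c=bot.read_camera('side');cv2.imwrite('pics/s3.png',cv2.resize(c['color'][120:320,220:450,::-1],(690,600)))
P=cloud(c);hsv=cv2.cvtColor(c["color"],cv2.COLOR_RGB2HSV)
q=P[205:300,250:345].reshape(-1,3);q=q[(q[:,2]>.125)&(q[:,2]<.16)&(q[:,1]>0)]
m=q.mean(0)
for _ in range(3):
    m=np.median(q,0);n=np.linalg.svd(q-q.mean(0),full_matrices=0)[2][2];n*=np.sign(n[2]);r=(q-q.mean(0))@n;q=q[abs(r)<.003]
print("lid n",n,"mean",q.mean(0),len(q))
E
```

```text
[0.58449879 0.07487068 0.22143921] [ 9.99282862e-02 -3.13995895e+00  3.68918500e-05] [-0.34338777  0.37918372  0.07353711] [ 8.51439084e-02  1.22860945e-01  1.82448460e+00 -2.26965353e-05
  1.19429232e+00 -1.54927202e+00]
lid n [-3.91362300e-03 -2.84142102e-04  9.99992301e-01] mean [0.64950326 0.09329851 0.13669419] 4206
```

View pics/s3.png

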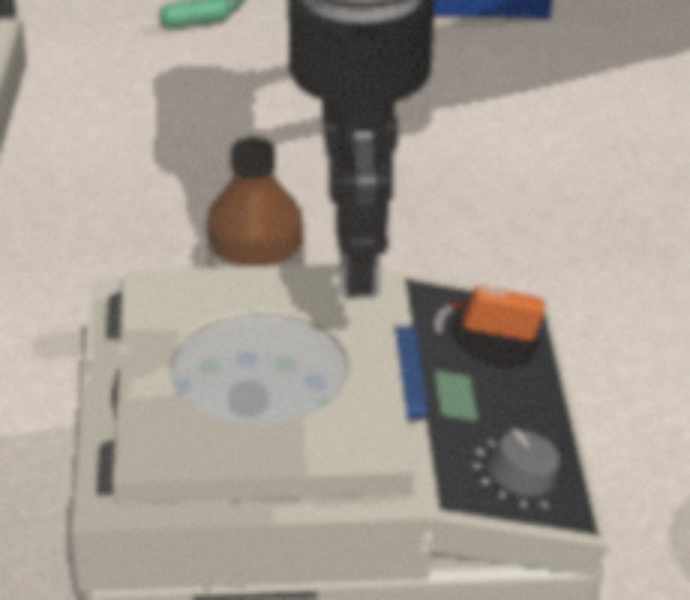

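The lid is flat: its plane normal is vertical and its top is at z = 0.137. The wing is at crop (505,315). Next is the knob.

>>> {"op": "drive_tool", "data": {"claw": [85,85,85,85,85,85], "slide": [[-0.18,-0.133,0],[-0.18,-0.133,0],[-0.18,-0.133,0],[-0.18,-0.133,-0.05],[-0.18,-0.133,-0.1],[-0.18,-0.133,-0.1]], "yaw": [0.003,0.003,0.003,0.003,0.003,0.003]}}

```text
time: 7.83
tool_pos: [0.4894, 0.0082, 0.1655]
tcp_rot: [0.113, -3.128, -0.001]
wrist_force: [-0.4, 0.8, -1.2]
width: 1.002
grip_force: 0.0
```

```bash
python3 - <<'E'
from h import *
s=bot.read_state();print(s['tool_pos'],s['tcp_rot'],s['width'],s['torque'])
c=bot.read_camera('top');cv2.imwrite('pics/t1.png',cv2.resize(c['color'][200:340,230:400,::-1],(728,600)))
P=cloud(c);hsv=cv2.cvtColor(c["color"],cv2.COLOR_RGB2HSV);m=cv2.inRange(hsv,(3,150,90),(18,255,255));m[:,:300]=0;m[:,380:]=0;m[:270]=0
q=P[m>0];print(len(q),np.nanpercentile(q,[3,50,97],axis=0).round(4))
E
```

```text
[0.48942845 0.00815466 0.16547853] [ 1.12972937e-01 -3.12830078e+00 -1.25156859e-03] 1.0015633013171077 [0.02775908 0.0428529  0.03489063]
0 [nan nan nan]
  return np.nanmean(a, axis, out=out, keepdims=keepdims)
```

View pics/t1.png

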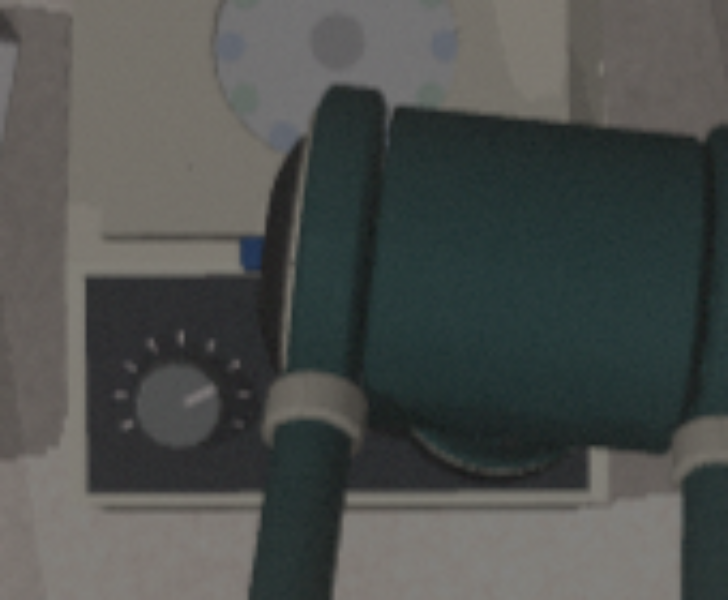

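The top view is blocked by the arm, with only the dial visible at crop (178,405). I'll descend and settle.

>>> {"op": "drive_tool", "data": {"claw": [50,50,50,50,50,50], "slide": [[0,0,-0.02],[0,0,-0.04],[0,0,-0.055],[0,0,-0.069],[0,0,-0.069],[0,0,-0.069]], "yaw": [0,0,0,0,0,0]}}

```text
time: 8.38
tool_pos: [0.4944, 0.0085, 0.1367]
tcp_rot: [0.115, -3.138, -0.0]
wrist_force: [0.9, 0.4, 0.1]
width: 0.588
grip_force: 0.0
```

```bash
python3 - <<'E'
from h import *
s=bot.read_state();print(s['tool_pos'],s['tcp_rot'],s['width'],s['wrist_force'])
c=bot.read_camera('side');cv2.imwrite('pics/s4.png',cv2.resize(c['color'][170:290,330:450,::-1],(600,600)))
E
```

```text
[0.49442363 0.00852222 0.13670712] [ 1.15134510e-01 -3.13835316e+00 -7.20549399e-05] 0.5881869844524418 [0.88146683 0.44605939 0.09042312]
```

View pics/s4.png

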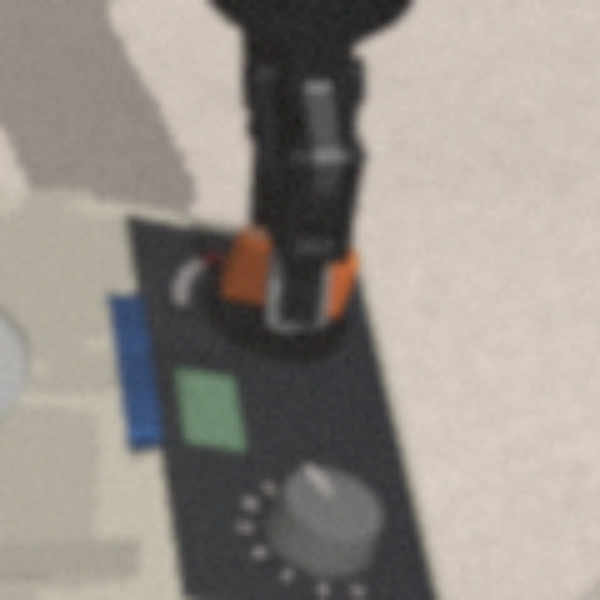

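The fingers straddle the wing at about crop (290,280). Closing now.

>>> {"op": "drive_tool", "data": {"claw": [8,8,8,8,8,8,8,8], "slide": [[0,0,0],[0,0,0],[0,0,0],[0,0,0],[0,0,0],[0,0,0],[0,0,0],[0,0,0]], "yaw": [0,0,0,0,0,0,0,0], "newtons": 30}}

```text
time: 9.1
tool_pos: [0.4951, 0.0095, 0.138]
tcp_rot: [-0.114, 3.138, 0.003]
wrist_force: [-0.5, 6.6, 3.0]
width: 0.151
grip_force: 32.7
```

>>> {"op": "drive_tool", "data": {"claw": [8,8,8,8,8,8,8,8], "slide": [[0,0.004,0.001],[0,0.004,0.001],[0,0.004,0.001],[0,0.004,0.001],[0,0.004,0.001],[0,0.004,0.001],[0,0.004,0.001],[0,0.004,0.001]], "yaw": [0,-0.02,-0.04,-0.06,-0.08,-0.1,-0.12,-0.12]}}

```text
time: 9.77
tool_pos: [0.4952, 0.0093, 0.1379]
tcp_rot: [0.478, 3.103, -0.003]
wrist_force: [1.2, -4.4, -0.7]
width: 0.151
grip_force: 51.7
```

```bash
cat > st.py <<'E'
from h import *
s=bot.read_state();r=s['tcp_rot'];print(s['tool_pos'].round(4),'yaw',(2*np.degrees(np.arctan2(r[1],r[0]))%360).round(1),s['wrist_force'].round(1),s['torque'].round(2),s['width'],s['q'].round(2))
E
python3 st.py
```

```text
[0.4952 0.0093 0.1379] yaw 162.5 [ 1.2 -4.4 -0.7] [ 0.22 -0.34  0.38] 0.15147139577982555 [-0.03  0.02  2.1  -0.    1.02 -1.29]
```

>>> {"op": "drive_tool", "data": {"claw": [8,8,8,8,8,8,8], "slide": [[0,0,0],[0,0,0],[0,0,0],[0,0,0],[0,0,0],[0,0,0],[0,0,0]], "yaw": [-0.02,-0.04,-0.06,-0.08,-0.1,-0.12,-0.12]}}

```text
time: 10.35
tool_pos: [0.4947, 0.0088, 0.1382]
tcp_rot: [1.051, 2.959, -0.004]
wrist_force: [-2.7, -6.5, 3.6]
width: 0.156
grip_force: 76.8
```

```bash
cat >> st.py <<'E'
c=bot.read_camera('side');import time,sys;cv2.imwrite(sys.argv[1],cv2.resize(c['color'][170:290,330:450,::-1],(600,600)))
E
python3 st.py pics/k1.png
```

```text
[0.4947 0.0088 0.1382] yaw 140.9 [-2.7 -6.5  3.6] [ 0.23 -0.09  0.5 ] 0.15571972324762215 [-0.03  0.02  2.1  -0.    1.02 -0.92]
```

View pics/k1.png

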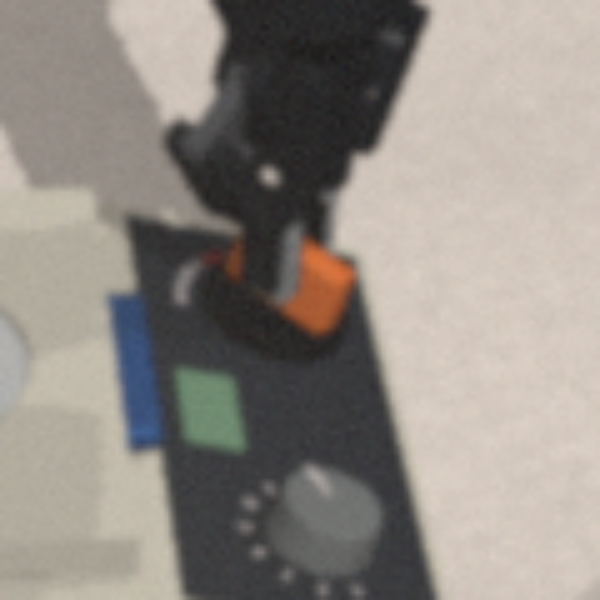

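The wing is turning clockwise with the fingers. On to the stop.

>>> {"op": "drive_tool", "data": {"claw": [8,8,8,8,8,8,8], "slide": [[0,0,0],[0,0,0],[0,0,0],[0,0,0],[0,0,0],[0,0,0],[0,0,0]], "yaw": [-0.02,-0.04,-0.06,-0.075,-0.09,-0.105,-0.105]}}

```text
time: 10.98
tool_pos: [0.4944, 0.0079, 0.1381]
tcp_rot: [1.52, 2.747, -0.007]
wrist_force: [-4.6, -11.7, 3.1]
width: 0.159
grip_force: 95.8
```

```bash
python3 st.py pics/k2.png
```

```text
[0.4944 0.0079 0.1381] yaw 122.1 [ -4.6 -11.7   3.1] [-0.49 -0.06  0.58] 0.15853840453342366 [-0.03  0.02  2.1  -0.01  1.02 -0.59]
```

>>> {"op": "drive_tool", "data": {"claw": [8,8,8,8], "slide": [[0,0,0],[0,0,0],[0,0,0],[0,0,0]], "yaw": [-0.01,-0.02,-0.03,-0.03]}}

```text
time: 11.37
tool_pos: [0.4942, 0.008, 0.1381]
tcp_rot: [1.642, 2.676, -0.008]
wrist_force: [-4.0, -9.9, 2.9]
width: 0.158
grip_force: 108.7
```

```bash
python3 st.py pics/k3.png
```

```text
[0.4942 0.008  0.1381] yaw 116.9 [-4.  -9.9  2.9] [-0.21  0.08  1.9 ] 0.15836513726341822 [-0.03  0.02  2.1  -0.01  1.02 -0.5 ]
```

View pics/k3.png

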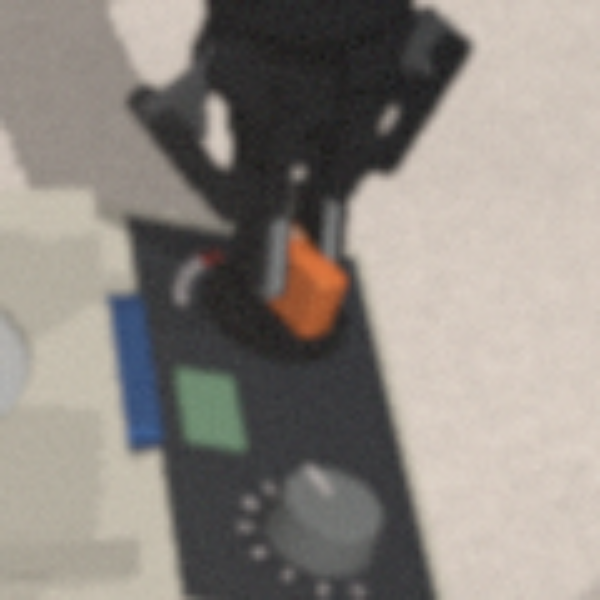

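The torque jumped from 0.58 to 1.9 N m, so the knob is at its stop. I'll hold it for 2 s.

>>> {"op": "drive_tool", "data": {"claw": [8,8,8,8,8,8,8,8], "slide": [[0,0,0],[0,0,0],[0,0,0],[0,0,0],[0,0,0],[0,0,0],[0,0,0],[0,0,0]], "yaw": [0,0,0,0,0,0,0,0]}}

```text
time: 12.08
tool_pos: [0.4942, 0.008, 0.1381]
tcp_rot: [1.64, 2.677, -0.008]
wrist_force: [-3.8, -9.5, 3.3]
width: 0.157
grip_force: 108.5
```

>>> {"op": "drive_tool", "data": {"claw": [8,8,8,8,8,8,8,8], "slide": [[0,0,0],[0,0,0],[0,0,0],[0,0,0],[0,0,0],[0,0,0],[0,0,0],[0,0,0]], "yaw": [0,0,0,0,0,0,0,0]}}

```text
time: 12.75
tool_pos: [0.4942, 0.0081, 0.1381]
tcp_rot: [1.64, 2.677, -0.008]
wrist_force: [-4.4, -9.7, 4.0]
width: 0.161
grip_force: 108.5
```

>>> {"op": "drive_tool", "data": {"claw": [8,8,8,8,8,8,8,8], "slide": [[0,0,0],[0,0,0],[0,0,0],[0,0,0],[0,0,0],[0,0,0],[0,0,0],[0,0,0]], "yaw": [0,0,0,0,0,0,0,0]}}

```text
time: 13.42
tool_pos: [0.4942, 0.008, 0.1381]
tcp_rot: [1.64, 2.677, -0.008]
wrist_force: [-4.5, -9.8, 3.4]
width: 0.155
grip_force: 108.5
```

```bash
python3 st.py pics/k4.png
```

```text
[0.4942 0.008  0.1381] yaw 117.0 [-4.5 -9.8  3.4] [-0.23  0.12  1.89] 0.15460321518545675 [-0.03  0.02  2.1  -0.01  1.02 -0.5 ]
```

>>> {"op": "drive_tool", "data": {"claw": [8,8,8,8,8,8,8,8], "slide": [[0,0,0],[0,0,0],[0,0,0],[0,0,0],[0,0,0],[0,0,0],[0,0,0],[0,0,0]], "yaw": [0.03,0.06,0.09,0.12,0.15,0.18,0.21,0.24]}}

```text
time: 14.13
tool_pos: [0.4947, 0.0089, 0.1386]
tcp_rot: [0.54, 3.094, -0.004]
wrist_force: [-3.5, -5.2, 4.5]
width: 0.16
grip_force: 55.6
```

>>> {"op": "drive_tool", "data": {"claw": [8,8,8,8,50,50,50,50], "slide": [[0,0,0],[0,0,0],[0,0,0],[0,0,0],[0,0,0],[0,0,0],[0,0,0],[0,0,0]], "yaw": [0.03,0.06,0.09,0.12,0.12,0.12,0.12,0.12]}}

```text
time: 14.8
tool_pos: [0.4947, 0.0104, 0.1376]
tcp_rot: [-0.038, 3.141, -0.0]
wrist_force: [0.6, -0.3, 0.6]
width: 0.585
grip_force: 0.0
```

```bash
python3 st.py pics/k5.png
```

```text
[0.4947 0.0104 0.1376] yaw 181.4 [ 0.6 -0.3  0.6] [-0.01  0.04 -0.07] 0.5852420338640061 [-0.03  0.02  2.1  -0.    1.02 -1.62]
```

Now rise straight up, then move clear so I can check.

>>> {"op": "drive_tool", "data": {"claw": [70,70,70,70,70,70,70,70], "slide": [[0,0,0.06],[0,0,0.14],[0,0,0.22],[0,0,0.3],[0,0,0.38],[0,-0.08,0.4],[0,-0.16,0.4],[0,-0.24,0.4]], "yaw": [0,0,0,0,0,0,0,0]}}

```text
time: 15.52
tool_pos: [0.4956, -0.1104, 0.3402]
tcp_rot: [-0.044, 3.137, -0.002]
wrist_force: [0.1, 0.4, -2.3]
width: 0.819
grip_force: 0.0
```

>>> {"op": "drive_tool", "data": {"claw": [70,70,70,70,70,70,70,70], "slide": [[0,-0.3,0],[0,-0.3,0],[0,-0.3,0],[0,-0.3,0],[0,-0.3,0],[0,-0.3,0],[0,-0.3,0],[0,-0.3,0]], "yaw": [0,0,0,0,0,0,0,0]}}

```text
time: 16.18
tool_pos: [0.4948, -0.2584, 0.3377]
tcp_rot: [0.042, -3.141, -0.001]
wrist_force: [0.5, 0.6, 0.0]
width: 0.819
grip_force: 0.0
```

```bash
python3 - <<'E'
from h import *
c=bot.read_camera('top');cv2.imwrite('pics/end.png',c['color'][...,::-1])
s=bot.read_state();print(s['time'],s['tool_pos'],s['joint_vel'].round(3))
E
```

```text
16.2333 [ 0.49483733 -0.25825278  0.33774928] [ 0.007 -0.003 -0.002 -0.002 -0.003 -0.002]
```

View pics/end.png

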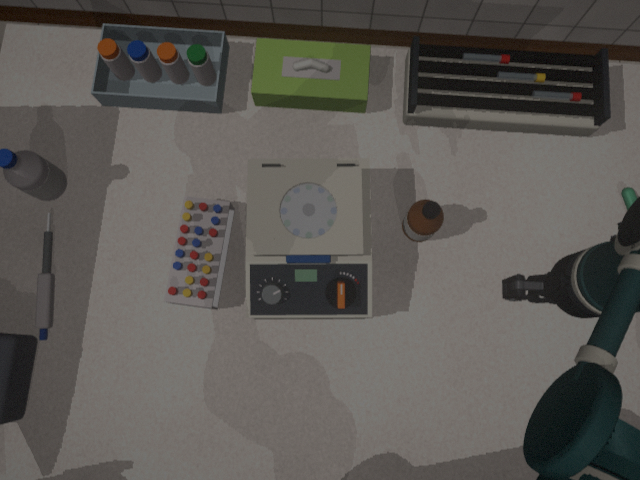

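The lid is shut and the knob is back at rest at (341,295). The dial, rack and bottle have not moved, and the arm is clear.

```bash
python3 -c "
from workcell import bot
print(bot.finish_job())"
```

```text
the job is handed in; nothing more can be done
None
```

The lid is fully shut without slamming, and the pulse knob was turned to its stop, held there for about 2 s and let back to rest. The speed dial, tube rack and amber bottle look unmoved in the last picture, and the job was handed in at about 16 s; no verdict came back.

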